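# Feed a control unit through the sprung flap of a shielded test box

### The arm

A 6-joint arm with a two-finger parallel gripper is mounted at the origin on the work surface. World frame = base frame: x ahead of the robot, y to its left, z up, the work surface at z = 0. Lengths are in mm, angles in rad, forces in N, time in s.
With the tool pointing down it reaches from about 325 to 850 mm from the base axis. Payload 4.4 kg.
Tool frame: the origin (TCP) lies at the very end of the fingers, on their centre line; the grasp point (between the pads) lies env.pinch_z behind it (env.pinch_z is the distance from the TCP to the grasp point, in mm); z points along the fingers, y is the line along which they close (so a half turn about z gives the same grasp; the last joint's range is limited). The gripper opens to 94 mm and grips with 3 to 60 N. Pads are 16 mm wide; open, the fingers measure 119 mm over their backs; the gripper's body (75 mm by 177 mm) begins 78 mm behind the grasp point.
Start: joints at [-0.15, 0.207, 1.542, -0, 1.393, -0.15], TCP at [575.002, -0.012, 205.447] pointing down, gripper open.
Joint ranges: [-2.73, 2.73], [-0.86, 2.22], [0.23, 2.46], [-1.11, 4.25], [0.08, 2.63], [-2.82, 2.82]. Speed limits (rad/s): [2.79, 2.79, 3.14, 3.14, 3.14, 3.14].

### API

Orientations are given as a unit quaternion [w, x, y, z].
In Python, from bench import status, imaging, order, env gives the robot as it stands. The module is installed in compiled form; this text tells all that it offers.
- The arm moves only by the tool carry_out, never from a script. Its argument "commands" is a list of rows, each an object with "grip": the gripper command: -1 is shut, 1 is fully open, values between are in proportion; "delta_pos": the shift along the tool's x, y, z each as a share of 0.2 m, from -1 to 1, a list of three; "rotation": the turn, a rotation vector about the tool's x, y, z each as a share of 30 degrees, from -1 to 1, a list of three. In form: [{"grip": grip, "delta_pos": [x, y, z], "rotation": [ax, ay, az]}, ...]. A call has exactly 5 rows; each row is the pose to reach, as a shift and turn from the pose commanded when the call began, along the tool's axes at that moment; what a row does not reach only later rows make up. A row lasts 1/10 s, in which the tool goes at most 50 mm and 8.59 degrees, less where a joint would pass 70% of its speed; a pose out of reach is approached as far as the arm can. A call with a number of a shift or a turn outside -1 to 1 is refused whole. A call with a gripper value outside its range is refused whole. The fingers move at their own pace and stop on an object; "newtons" is the grip in N (left out, the last holds). Time passes only in rows, so rows that repeat a pose let the fingers close, or fill a call up. It gives the time, the measured TCP pose, the force, the opening and the grip force at its end, in the units of the state.
- status.sense(): the state, without advancing time (a new reading comes with each control period).
- imaging.capture(name): name is "scene" or "side" or "wrist"; returns a dict with "pixels" (400x640x3 uint8, red, green, blue), "depth" (400x640 float32, mm along the optical axis (not along the pixel's ray), 0 where there is no reading), "fx", "fy", "cx", "cy" (pixels), "rvec" (rotation vector, rad) and "tvec" (3), from world to camera coordinates, as OpenCV has them. Camera axes: x right, y down, z forward; pixel columns grow to the right and rows downward; lengths in mm; the calibration is good to about 2 mm. The wrist camera is an equidistant fisheye: a pixel r from the principal point sees the ray r / f radians off the axis. A picture is of the moment at which its call begins.
- order.close_job(): hands the job in; it is judged then, once.
The state is a dict: "time_s": time; "q": joint angles; "qd": joint speeds; "tau": joint torques, N m; "tool_pos": TCP position; "tcp_rot": TCP orientation; "force": force on the tool from outside, world axes, zero at the start; "wrist_torque": the same for the moment, N m; "opening": finger opening in mm; "grasp_force": force on a finger pad.
Only numpy, scipy, OpenCV 4.12 (cv2) and the standard library are available. Lean on these libraries where they do the work, as an engineer would, in place of code of your own. Each camera call takes 0.05 s, during which the arm holds its last target. There are 200 camera calls.

### The job

Load the finned control unit into the shielded test box: lay it on the infeed tray and, with the pusher that lies on the bench, push it in through the sprung flap until it is wholly inside and the flap can fall shut behind it. Then draw the pusher back out so that the flap hangs fully shut, and leave the unit lying flat inside, the pusher put down outside the box. Keep the unit the right way up and leave the other things on the bench where they are.

Things in the scene. Friction and masses are not known exactly. Their poses are not given: they have to be found in the camera images.
- unit_centre (a point): Control unit: loose flat aluminium box with five fins along its top, a narrower black plug block at one end. 120 long overall, 60 wide, 36 high, about 0.3 kg. Point: its centre, 18 above its underside. x along its length to the plug block (last 16 of the length), z up. Starts flat, plug block roughly towards the port; either end may lead. Grip across the 60 width, at mid-length.
- port_mouth (a point): Port of the grey test box: middle of its sill, on the floor (4 above the bench), in the plane of the shut flap. x points level straight into the box (push direction), z up. The port is 80 wide, 60 high; the box's front is 8 thick, at x = -8 to 0. The floor is level from the tray to the inside.
- tray_end (a point): Middle of the outer edge of the aluminium infeed tray, on its top, 200 before the port (x = -200 there); axes as the port's. The tray is 120 wide, its top 4 above the bench. Two low wings (26 above the bench) stand on it from 58 before the port up to the box and narrow from 104 to 78 apart; further out it has no sides.
- box_top (a point): Middle of the clear window that forms the top of the test box (flap and inside can be seen through it), 144 above the bench, 136 past the port; axes as the port's. The box is fixed, 280 deep, 200 wide, 147 high; the inside ends 272 past the port. Inside, two low fences 84 apart, 80 to 250 past the port, keep the unit straight.
- flap (a joint): Steel flap, 90 wide, 59 high, hung by its top edge just behind the port, 62 above the floor; swings inwards only. 0 = shut, grows inwards, at most 1.45 rad. A weak spring (1 to 2 N at its lower edge) always shuts it. It rides on whatever is pushed under it and falls shut only once the unit's rear end is 55 or more past the port's plane and the port is empty.
- pusher_handle (a point): Pusher: loose straight grey bar, 220 long, 36 wide, 24 high, lying flat, with an upright black handle near its rear end; 0.25 kg. Point: handle's centre, 55 above the bar's underside. x along the bar to its front end, z up. Handle 46 along x, 24 along y (grip across this), 24 to 86 above the underside. The bar reaches 190 in front of this point, 30 behind it.
- pusher_tip (a point): Middle of the front end of the pusher's bar, 12 above its underside, 190 in front of the handle's centre. The bar has no head, so it draws back out under the flap.
- heatsink: Bystander, to be left where it is: finned aluminium heat sink, 90 x 60 x 26, without any black plug block. Origin at its underside.
- plug_housing: Bystander, to be left where it is: small black plug housing, 60 x 50 x 24. Origin at its underside.
- screwdriver: Bystander, to be left where it is: screwdriver, 190 long. Origin at its underside.
- jar: Bystander, to be left where it is: closed glass jar, 52 across, 50 high. Origin at its underside.
Not all that is in view belongs to the job. Leave any purple look-alike of the part that bears pusher_handle alone. Leave any red look-alike of the part that bears unit_centre alone.

How it is judged:
By the outcome, as a careful person would: the job done as asked, in the order asked, and still so for the second after the job is handed in, with the robot touching nothing.
It also fails if it takes over 69 s, if anything falls off the work surface, if the arm or the gripper's body presses on something with over 40 N, if the wrist force passes 120 N, or if a joint passes its speed limit or range.

## Working session

There is one attempt and no reset: what is moved stays moved. The work goes in short steps, Python scripts to look and compute and a tool call to move; the robot and the scene stay as the last step left them, time stands still between calls to the robot, and variables do not carry over. Pictures are saved under pics/ and viewed, at most 10 in all, crops included, and the job is handed in when it is done.

Besides the shell and the picture viewer there is one more tool, called after ">>>" as name([rows], argument=value, ...), one row to a line, values as JSON. carry_out: Moves the arm, as the interface text tells. Its arguments: {"type":"object","properties":{"commands":{"type":"array","items":{"type":"object","properties":{"grip":{"type":"number"},"delta_pos":{"type":"array","items":{"type":"number"}},"rotation":{"type":"array","items":{"type":"number"}}}}},"newtons":{"type":"number"}},"required":["commands"]}

```bash
mkdir -p pics
cat > h.py <<'E'
import numpy as np, cv2
from bench import status, imaging, order, env
def cap(n):
    c=imaging.capture(n); cv2.imwrite
    return c
def save(c,f,box=None,s=1):
    p=c["pixels"][:,:,::-1]
    if box: p=p[box[1]:box[3],box[0]:box[2]]
    cv2.imwrite("pics/"+f,cv2.resize(p,None,fx=s,fy=s,interpolation=cv2.INTER_CUBIC))
def world(c,u,v,z=None,fish=False):
    R=cv2.Rodrigues(np.array(c["rvec"],float))[0];t=np.array(c["tvec"],float).ravel()
    x=(u-c["cx"])/c["fx"];y=(v-c["cy"])/c["fy"]
    if fish:
        r=np.hypot(x,y);k=np.tan(r)/r if r>1e-9 else 1;x*=k;y*=k
    d=np.array([x,y,1.])
    if z is None: return R.T@(d*c["depth"][int(round(v)),int(round(u))]-t)
    o=-R.T@t; w=R.T@d
    return o+w*(z-o[2])/w[2]
def pix(c,P):
    R=cv2.Rodrigues(np.array(c["rvec"],float))[0];q=R@np.array(P,float)+np.array(c["tvec"],float).ravel()
    return c["cx"]+c["fx"]*q[0]/q[2],c["cy"]+c["fy"]*q[1]/q[2]
E
python3 - <<'E'
from h import *
import pickle
for n in ["scene","side"]:
    c=cap(n);save(c,n+"0.png",s=1.25);pickle.dump(c,open(n+"0.pkl","wb"))
    R=cv2.Rodrigues(np.array(c["rvec"],float))[0];print(n,-R.T@np.array(c["tvec"]).ravel(),c["fx"])
print(env.pinch_z,status.sense())
E
```

```text
scene [ 907.71417902 -613.59570772 1116.49614588] 373.79075462564117
side [332.48767459 849.53578555 826.35522831] 473.3237969844546
18.8 {'time_s': 0.1, 'q': array([-1.50525753e-01,  2.07339768e-01,  1.54279475e+00, -1.49474928e-05,
        1.39350722e+00, -1.50481796e-01]), 'qd': array([-0.00228696, -0.00320718, -0.00201419, -0.00080109, -0.00023658,
       -0.0002473 ]), 'tau': array([-3.50521914e-04, -3.71862960e+01, -2.82294059e+01,  7.01280241e-02,
        3.11360427e-02, -6.17781598e-05]), 'tool_pos': array([5.74272173e+02, 7.91814332e-02, 2.04411853e+02]), 'tcp_rot': array([-8.20532405e-04,  7.07121014e-01,  7.07091806e-01, -6.13570712e-04]), 'force': array([ 0.63291094,  0.3160165 , -0.1293802 ]), 'wrist_torque': array([-0.05115809, -0.0399424 , -0.02656894]), 'grasp_force': 0.0, 'opening': 94.31111267467998}
```

View pics/scene0.png

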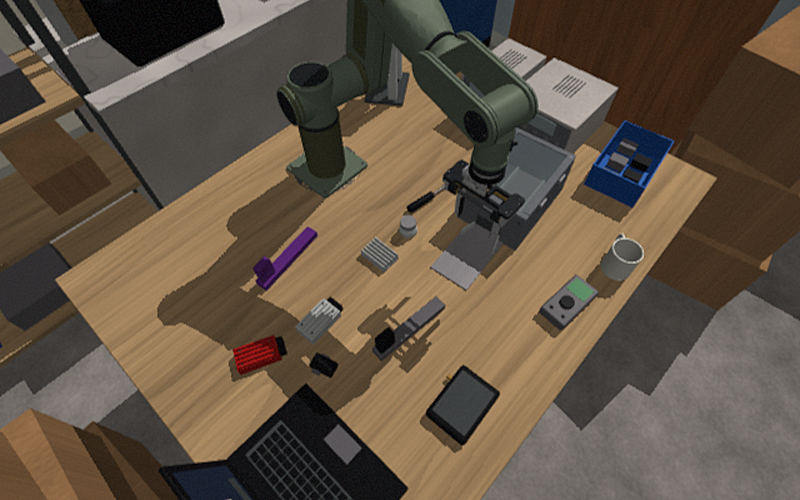

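View pics/side0.png

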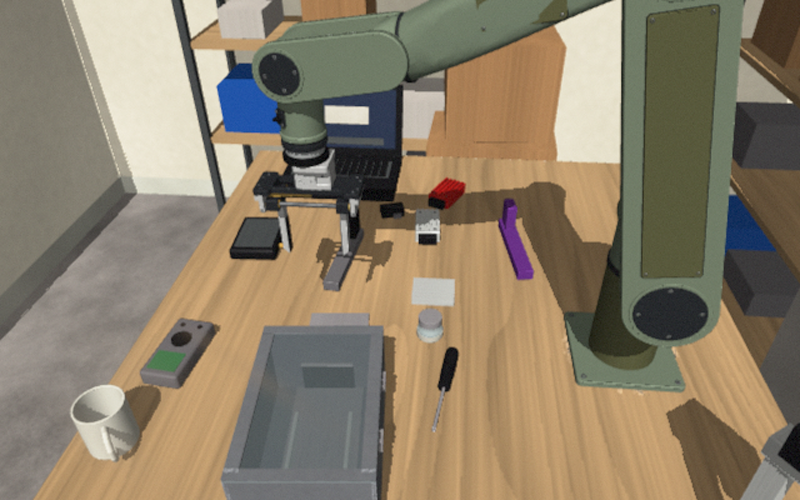

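The scene picture shows two finned boxes with a plug block, at (320,318) in grey and (258,355) in red. The finned heatsink at (380,253) has no black plug. The grey one fits the description. There are also two pushers, grey at (410,327) and purple at (285,258), and the grey one is meant. The box is at (530,190), with the tray at (465,255). I'll confirm this in an enlarged crop.

Run:
```python
import pickle
from h import *
c=pickle.load(open("scene0.pkl","rb"));save(c,"s1.png",(228,172,408,304),4.4)
c=pickle.load(open("side0.pkl","rb"));save(c,"d1.png",(180,140,380,290),4)
```

```text
(no output)
```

View pics/s1.png

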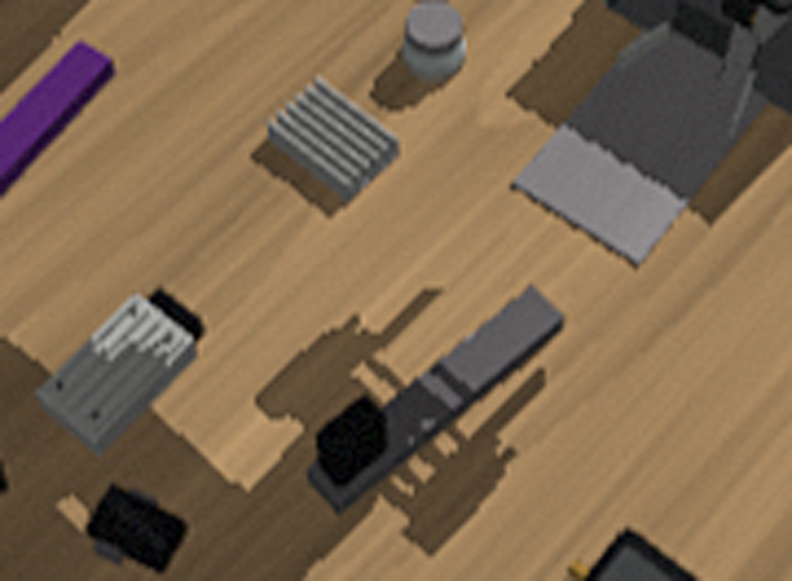

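View pics/d1.png

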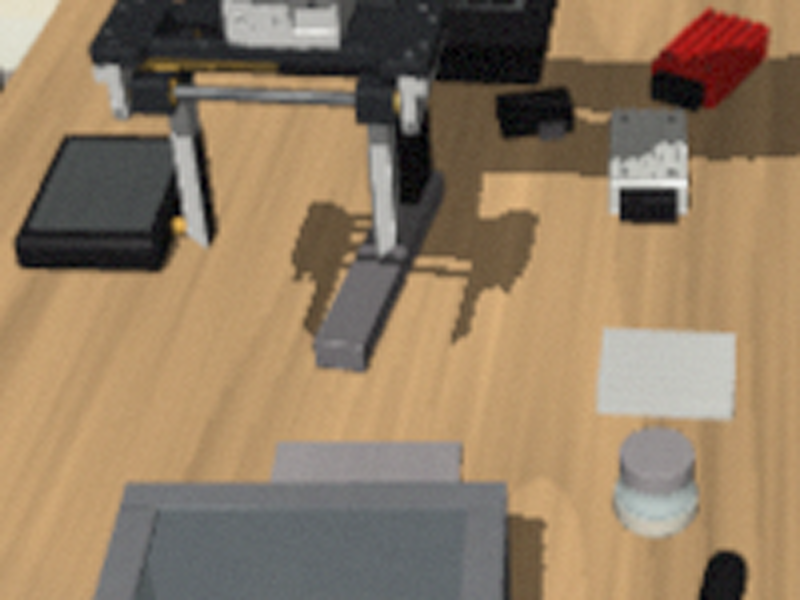

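The crop confirms it: the grey finned unit with black plug is at crop (120,370), and the grey pusher with black handle is at (440,395), its front end at (548,305). The tray's outer edge runs (513,187)–(636,265).

Run:
```python
import pickle
from h import *
np.set_printoptions(precision=1,suppress=True)
c=pickle.load(open("scene0.pkl","rb"))
for n,u,v,z in [("trayL",513,187,4),("trayR",636,265,4),("uA rear",40,395,36),("uB rear",98,448,36),("uC front",135,293,36),("uD front",198,347,36),("pf1",532,287,24),("pf2",563,322,24),("pr1",312,468,24),("pr2",338,500,24),("h1",372,398,86),("h2",318,440,86),("hs1",320,78,26),("hs2",268,128,26),("hs3",352,192,26),("hs4",399,148,26)]:
    u=u/4.4+228;v=v/4.4+172
    print(n,world(c,u,v,z),world(c,u,v))
d=pickle.load(open("side0.pkl","rb"))
for n,u,v,z in [("bfL",125,485,147),("bfR",507,485,147),("trL",275,444,4),("trR",462,444,4),("pf1",320,345,24),("pf2",364,348,24),("u plug end l",612,180,36),("u r",688,180,36),("u rl",612,112,36),("u rr",686,112,36)]:
    u=u/4+180;v=v/4+140
    print(n,world(d,u,v,z),world(d,u,v))
```

```text
trayL [503.2 -67.6   4. ] [500.7 -64.2  -2.8]
trayR [618.1 -57.    4. ] [617.4 -55.6   1.1]
uA rear [ 379.6 -441.7   36. ] [ 375.9 -440.5   28.3]
uB rear [ 440.3 -440.2   36. ] [ 429.3 -436.1   10.6]
uC front [ 368.7 -341.1   36. ] [ 364.5 -339.    27.5]
uD front [ 435.2 -339.7   36. ] [ 419.  -330.3   -1.1]
pf1 [ 577.8 -134.    24. ] [ 577.4 -133.3   22.5]
pf2 [ 613.4 -140.7   24. ] [ 606.4 -129.4   -2. ]
pr1 [ 556.8 -346.5   24. ] [ 555.5 -345.5   20. ]
pr2 [ 586.4 -350.9   24. ] [ 586.3 -350.8   23.8]
h1 [ 571.6 -298.6   86. ] [ 542.9 -271.7   -2.1]
h2 [ 565.9 -344.9   86. ] [ 564.3 -343.7   81.4]
hs1 [ 328.5 -105.6   26. ] [314.6 -93.4  -0.1]
hs2 [ 332.  -168.1   26. ] [ 327.5 -164.7   17.5]
hs3 [ 422.3 -165.8   26. ] [ 413.2 -157.5    5.5]
hs4 [ 421.6 -111.7   26. ] [408.7 -98.3  -3. ]
bfL [637.7 146.1 147. ] [637.8 145.7 146.7]
bfR [438.7 128.6 147. ] [461.8 -28.4  -0.9]
trL [615.8 -48.4   4. ] [615.1 -46.1   6.1]
trR [494.8 -59.    4. ] [495.2 -61.    2.2]
pf1 [ 600.6 -127.5   24. ] [ 602.3 -133.6   19. ]
pf2 [ 570.4 -126.9   24. ] [ 572.5 -135.7   16.8]
u plug end l [ 418.1 -325.9   36. ] [ 419.  -337.7   28.1]
u r [ 361.5 -330.8   36. ] [ 362.7 -381.9    1.8]
u rl [ 425.5 -422.    36. ] [ 425.9 -426.4   33.3]
u rr [ 367.3 -427.    36. ] [ 368.8 -479.9    3.3]
```

Estimates: the box's push direction is yaw ≈95°, the port is at ≈(537.5,145), the unit at ≈(400,-378) and the pusher handle at ≈(571,-322). The two fixed cameras differ by about 12 mm, so I'll go above the unit and look with the wrist camera.

>>> carry_out([
  {"grip": 1,"delta_pos": [-0.95,-0.75,0],"rotation": [0,0,0]},
  {"grip": 1,"delta_pos": [-0.95,-0.75,0],"rotation": [0,0,0]},
  {"grip": 1,"delta_pos": [-0.95,-0.75,0],"rotation": [0,0,0]},
  {"grip": 1,"delta_pos": [-0.95,-0.75,0],"rotation": [0,0,0]},
  {"grip": 1,"delta_pos": [-0.95,-0.75,0],"rotation": [0,0,0]},
])

```text
time_s: 0.6
tool_pos: [423.0, -191.2, 205.0]
tcp_rot: [-0.0, 0.707, 0.707, -0.0]
force: [0.5, 0.3, 0.4]
opening: 94.1
grasp_force: 0.0
```

>>> carry_out([
  {"grip": 1,"delta_pos": [-0.9,-0.1,0],"rotation": [0,0,0]},
  {"grip": 1,"delta_pos": [-0.9,-0.1,0],"rotation": [0,0,0]},
  {"grip": 1,"delta_pos": [-0.9,-0.1,0],"rotation": [0,0,0]},
  {"grip": 1,"delta_pos": [-0.9,-0.1,0],"rotation": [0,0,0]},
  {"grip": 1,"delta_pos": [-0.9,-0.1,0],"rotation": [0,0,0]},
])

```text
time_s: 1.1
tool_pos: [403.8, -373.7, 204.8]
tcp_rot: [0.0, 0.709, 0.705, -0.0]
force: [-0.2, 0.7, 0.4]
opening: 94.1
grasp_force: 0.0
```

Run:
```python
from h import *
import pickle
c=cap("wrist");pickle.dump(c,open("w1.pkl","wb"));save(c,"w1.png",s=1.25)
s=status.sense();print(s["tool_pos"],s["tcp_rot"],s["time_s"],c["fx"],c["cx"],c["cy"])
c=cap("scene");pickle.dump(c,open("scene1.pkl","wb"))
c=cap("side");pickle.dump(c,open("side1.pkl","wb"))
```

```text
[ 404.12790889 -371.34887297  204.61586561] [-7.65018957e-04  7.08259209e-01  7.05952038e-01  1.70025872e-04] 1.15 309.70691628693146 323.8709776266197 197.742530191191
```

View pics/w1.png

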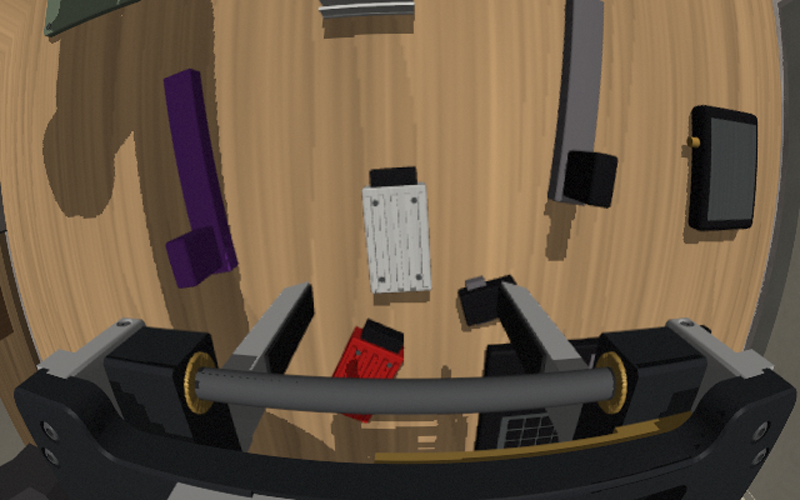

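The wrist view shows the unit with corners (373,293), (431,291), (363,188), (425,184) and its plug end at (393,168), with the black housing close by at (485,300). The pusher handle top is at (591,180) with the bar running up, and the red look-alike is below at (370,370).

Run:
```python
from h import *
import pickle
np.set_printoptions(precision=1,suppress=True)
c=pickle.load(open("w1.pkl","rb"))
for n,u,v,z in [("rl",373,293,36),("rr",431,291,36),("fl",363,188,36),("fr",425,184,36),("pl",370,170,30),("pr",416,167,30),("h",569,151,86),("h",617,157,86),("h",612,207,86),("h",565,200,86),("barR top",604,60,24),("barR bot@h",597,152,24),("housing",480,303,0),("hous corner",513,277,24),("houscorner L",458,292,24)]:
    print(n,world(c,u/1.25,v/1.25,z,True))
```

```text
rl [ 371.8 -438.4   36. ]
rr [ 428.  -436.6   36. ]
fl [ 365.4 -336.8   36. ]
fr [ 421.4 -333.6   36. ]
pl [ 371.5 -320.9   30. ]
pr [ 413.5 -318.6   30. ]
h [ 536.5 -298.9   86. ]
h [ 583.2 -300.7   86. ]
h [ 581.6 -344.    86. ]
h [ 535.1 -339.4   86. ]
barR top [ 604.1 -201.9   24. ]
barR bot@h [ 596. -298.   24.]
housing [ 484.6 -465.9    0. ]
hous corner [ 512.4 -427.7   24. ]
houscorner L [ 456.2 -442.8   24. ]
```

>>> carry_out([
  {"grip": 1,"delta_pos": [-0.04,-0.045,0.2],"rotation": [0,0,-0.12]},
  {"grip": 1,"delta_pos": [-0.04,-0.045,0.45],"rotation": [0,0,-0.12]},
  {"grip": 1,"delta_pos": [-0.04,-0.045,0.65],"rotation": [0,0,-0.12]},
  {"grip": 1,"delta_pos": [-0.04,-0.045,0.85],"rotation": [0,0,-0.12]},
  {"grip": 1,"delta_pos": [-0.04,-0.045,1.0],"rotation": [0,0,-0.12]},
])

```text
time_s: 1.75
tool_pos: [395.5, -374.8, 3.0]
tcp_rot: [-0.002, 0.684, 0.73, 0.0]
force: [-0.3, 0.6, 0.1]
opening: 94.0
grasp_force: 0.0
```

>>> carry_out([
  {"grip": 1,"delta_pos": [0,0,0],"rotation": [0,0,0]},
  {"grip": 0,"delta_pos": [0,0,0],"rotation": [0,0,0]},
  {"grip": -1,"delta_pos": [0,0,0],"rotation": [0,0,0]},
  {"grip": -1,"delta_pos": [0,0,0],"rotation": [0,0,0]},
  {"grip": -1,"delta_pos": [0,0,0],"rotation": [0,0,0]},
], newtons=25)

```text
time_s: 2.25
tool_pos: [396.4, -378.1, 6.2]
tcp_rot: [0.001, 0.684, 0.729, -0.0]
force: [-0.4, -0.0, 0.0]
opening: 65.5
grasp_force: 0.0
```

>>> carry_out([
  {"grip": -1,"delta_pos": [0,0,0],"rotation": [0,0,0]},
  {"grip": -1,"delta_pos": [0,0,0],"rotation": [0,0,0]},
  {"grip": -1,"delta_pos": [0,0,0],"rotation": [0,0,0]},
  {"grip": -1,"delta_pos": [0,0,-0.05],"rotation": [0,0,0]},
  {"grip": -1,"delta_pos": [0,0,-0.1],"rotation": [0,0,0]},
])

```text
time_s: 2.75
tool_pos: [395.2, -377.1, 24.9]
tcp_rot: [-0.001, 0.685, 0.729, 0.0]
force: [0.2, 0.4, -3.6]
opening: 59.9
grasp_force: 25.0
```

>>> carry_out([
  {"grip": -1,"delta_pos": [0,0,-0.15],"rotation": [0,0,0]},
  {"grip": -1,"delta_pos": [0,0,-0.3],"rotation": [0,0,0]},
  {"grip": -1,"delta_pos": [0,0,-0.45],"rotation": [0,0,0]},
  {"grip": -1,"delta_pos": [0,0,-0.55],"rotation": [0,0,0]},
  {"grip": -1,"delta_pos": [0,0,-0.55],"rotation": [0,0,0]},
])

```text
time_s: 3.25
tool_pos: [397.8, -380.4, 139.5]
tcp_rot: [0.004, 0.685, 0.729, -0.001]
force: [1.2, -0.7, -4.0]
opening: 59.9
grasp_force: 25.0
```

>>> carry_out([
  {"grip": -1,"delta_pos": [0.15,0.1,0],"rotation": [0,0,0]},
  {"grip": -1,"delta_pos": [0.3,0.2,0],"rotation": [0,0,0]},
  {"grip": -1,"delta_pos": [0.45,0.31,0],"rotation": [0,0,0]},
  {"grip": -1,"delta_pos": [0.6,0.42,0],"rotation": [0,0,0]},
  {"grip": -1,"delta_pos": [0.75,0.52,0],"rotation": [0,0,0]},
])

```text
time_s: 3.75
tool_pos: [490.0, -219.8, 133.7]
tcp_rot: [-0.001, 0.685, 0.729, -0.0]
force: [-0.5, 0.1, -3.5]
opening: 60.2
grasp_force: 25.0
```

>>> carry_out([
  {"grip": -1,"delta_pos": [0.15,0.1,0],"rotation": [0,0,-0.04]},
  {"grip": -1,"delta_pos": [0.3,0.2,0],"rotation": [0,0,-0.04]},
  {"grip": -1,"delta_pos": [0.45,0.32,0],"rotation": [0,0,-0.04]},
  {"grip": -1,"delta_pos": [0.45,0.32,0],"rotation": [0,0,-0.04]},
  {"grip": -1,"delta_pos": [0.45,0.32,0],"rotation": [0,0,-0.04]},
])

```text
time_s: 4.25
tool_pos: [547.7, -126.9, 133.7]
tcp_rot: [-0.001, 0.676, 0.737, -0.001]
force: [-0.4, 0.1, -2.7]
opening: 59.7
grasp_force: 25.0
```

Run:
```python
from h import *
import pickle
c=cap("wrist");pickle.dump(c,open("w2.pkl","wb"));save(c,"w2.png",s=1.25)
s=status.sense();print(s["tool_pos"],s["tcp_rot"],s["time_s"])
```

```text
[ 547.42287018 -127.67072968  133.95078268] [-0.00121396  0.67662826  0.73632337 -0.00078374] 4.3
```

View pics/w2.png

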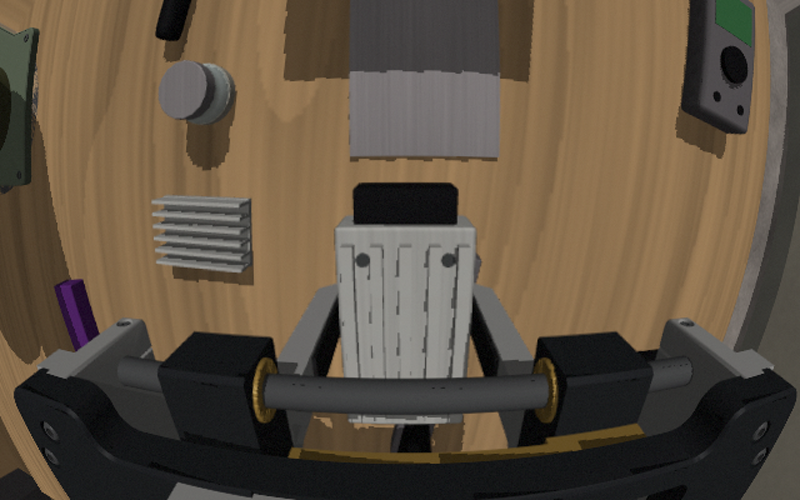

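The unit is held level with its plug forward. The tray's outer corners are at (350,156) and (498,158), and its sides run up to (349,20) and (500,20).

Run:
```python
from h import *
import pickle
np.set_printoptions(precision=1,suppress=True)
c=pickle.load(open("w2.pkl","rb"))
for n,u,v,z in [("L",350,155,4),("R",498,157,4),("L2",350,75,4),("R2",499,75,4),("uplug L",356,220,150),("uplug R",458,220,150)]:
    print(n,world(c,u/1.25,v/1.25,z,True))
c=pickle.load(open("side1.pkl","rb"));save(c,"d2.png",(160,240,330,400),3.7)
```

```text
L [497.3 -62.7   4. ]
R [615.8 -53.3   4. ]
L2 [492.1   2.1   4. ]
R2 [610.3  14.    4. ]
uplug L [522.4 -85.3 150. ]
uplug R [566.3 -81.5 150. ]
```

View pics/d2.png

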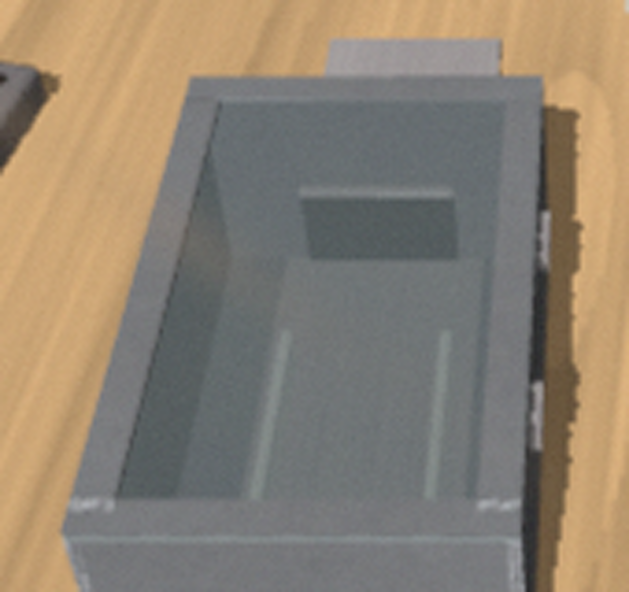

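>>> carry_out([
  {"grip": -1,"delta_pos": [0.2,0.02,0],"rotation": [0,0,0]},
  {"grip": -1,"delta_pos": [0.4,0.04,0],"rotation": [0,0,0]},
  {"grip": -1,"delta_pos": [0.6,0.06,0.1],"rotation": [0,0,0]},
  {"grip": -1,"delta_pos": [0.79,0.073,0.2],"rotation": [0,0,0]},
  {"grip": -1,"delta_pos": [0.79,0.073,0.4],"rotation": [0,0,0]},
])

```text
time_s: 4.8
tool_pos: [552.1, 33.4, 57.2]
tcp_rot: [0.002, 0.676, 0.737, 0.003]
force: [1.5, -1.5, -3.0]
opening: 60.3
grasp_force: 25.0
```

>>> carry_out([
  {"grip": -1,"delta_pos": [0,0,0.1],"rotation": [0,0,0]},
  {"grip": -1,"delta_pos": [0,0,0.16],"rotation": [0,0,0]},
  {"grip": -1,"delta_pos": [0,0,0.2],"rotation": [0,0,0]},
  {"grip": -1,"delta_pos": [0,0,0.21],"rotation": [0,0,0]},
  {"grip": -1,"delta_pos": [0,0,0.215],"rotation": [0,0,0]},
])

```text
time_s: 5.3
tool_pos: [550.9, 30.0, 13.3]
tcp_rot: [0.001, 0.677, 0.736, 0.001]
force: [0.1, 0.9, -3.0]
opening: 60.2
grasp_force: 25.0
```

>>> carry_out([
  {"grip": -1,"delta_pos": [0,-0.005,0.01],"rotation": [0,0,0]},
  {"grip": -1,"delta_pos": [0,-0.01,0.015],"rotation": [0,0,0]},
  {"grip": -1,"delta_pos": [0,-0.01,0.015],"rotation": [0,0,0]},
  {"grip": -1,"delta_pos": [0,-0.01,0.015],"rotation": [0,0,0]},
  {"grip": -1,"delta_pos": [0,-0.01,0.015],"rotation": [0,0,0]},
])

```text
time_s: 5.8
tool_pos: [548.4, 30.4, 10.1]
tcp_rot: [0.001, 0.677, 0.736, 0.0]
force: [-0.2, -0.4, 0.2]
opening: 59.6
grasp_force: 25.0
```

Force is back to zero, so the unit rests on the tray. I'll open the gripper, rise and go towards the pusher handle.

>>> carry_out([
  {"grip": 0,"delta_pos": [0,0,0],"rotation": [0,0,0]},
  {"grip": 0.5,"delta_pos": [0,0,0],"rotation": [0,0,0]},
  {"grip": 0.8,"delta_pos": [0,0,0],"rotation": [0,0,0]},
  {"grip": 0.8,"delta_pos": [0,0,0],"rotation": [0,0,0]},
  {"grip": 0.8,"delta_pos": [0,0,-0.05],"rotation": [0,0,0]},
])

```text
time_s: 6.3
tool_pos: [546.5, 30.7, 18.5]
tcp_rot: [-0.001, 0.677, 0.736, -0.001]
force: [-0.3, 0.5, 1.0]
opening: 84.0
grasp_force: 0.0
```

>>> carry_out([
  {"grip": 0.8,"delta_pos": [0,0,-0.2],"rotation": [0,0,0]},
  {"grip": 0.8,"delta_pos": [0,0,-0.4],"rotation": [0,0,0]},
  {"grip": 0.8,"delta_pos": [0,0,-0.6],"rotation": [0,0,0]},
  {"grip": 0.8,"delta_pos": [0,0,-0.8],"rotation": [0,0,0]},
  {"grip": 0.8,"delta_pos": [0,0,-0.85],"rotation": [0,0,0]},
])

```text
time_s: 6.8
tool_pos: [551.6, 30.3, 196.1]
tcp_rot: [0.005, 0.677, 0.736, 0.003]
force: [0.2, -0.1, -1.1]
opening: 85.0
grasp_force: 0.0
```

>>> carry_out([
  {"grip": 1,"delta_pos": [-0.2,0,0],"rotation": [0,0,0]},
  {"grip": 1,"delta_pos": [-0.4,0,0],"rotation": [0,0,0]},
  {"grip": 1,"delta_pos": [-0.6,0,0],"rotation": [0,0,0]},
  {"grip": 1,"delta_pos": [-0.8,-0.02,0],"rotation": [0,0,0.15]},
  {"grip": 1,"delta_pos": [-1,-0.04,0],"rotation": [0,0,0.3]},
])

```text
time_s: 7.3
tool_pos: [556.0, -170.6, 188.5]
tcp_rot: [-0.001, 0.734, 0.68, -0.0]
force: [0.4, 0.0, -0.7]
opening: 93.9
grasp_force: 0.0
```

Run:
```python
from h import *
s=status.sense();q=s["tcp_rot"];print(s["tool_pos"],np.degrees(2*np.arctan2(q[2],q[1])),s["time_s"])
```

```text
[ 555.95620811 -170.63212214  188.52890598] 85.62566314508832 7.3
```

>>> carry_out([
  {"grip": 1,"delta_pos": [-0.2,0.03,0],"rotation": [0,0,0]},
  {"grip": 1,"delta_pos": [-0.4,0.07,0],"rotation": [0,0,0]},
  {"grip": 1,"delta_pos": [-0.6,0.11,0],"rotation": [0,0,0]},
  {"grip": 1,"delta_pos": [-0.69,0.13,0],"rotation": [0,0,0]},
  {"grip": 1,"delta_pos": [-0.69,0.13,0],"rotation": [0,0,0]},
])

```text
time_s: 7.8
tool_pos: [571.7, -311.4, 188.0]
tcp_rot: [-0.001, 0.734, 0.679, -0.0]
force: [-0.1, 0.5, -0.4]
opening: 93.9
grasp_force: 0.0
```

Run:
```python
from h import *
import pickle
c=cap("wrist");pickle.dump(c,open("w3.pkl","wb"));save(c,"w3.png",s=1.25)
s=status.sense();q=s["tcp_rot"];print(s["tool_pos"],np.degrees(2*np.arctan2(q[2],q[1])),s["time_s"])
```

```text
[ 571.7223556  -309.34192816  188.08248591] 85.68453290164938 7.85
```

View pics/w3.png

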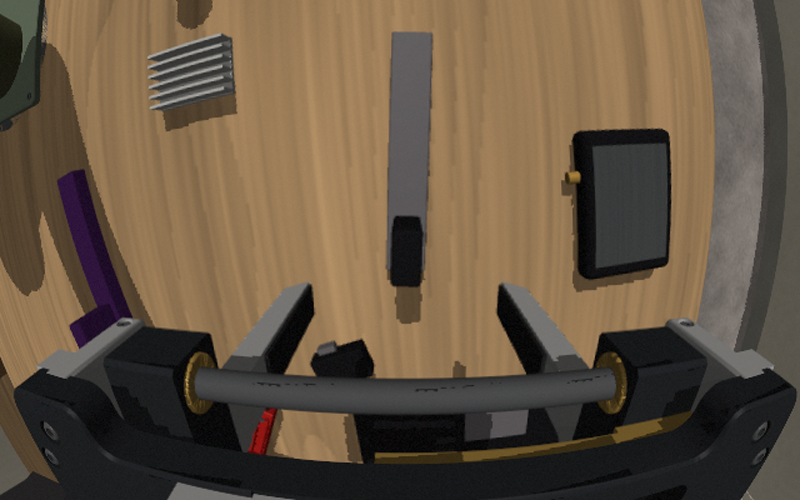

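The grey handle's top is at about (406,257) with its rear edge at y=285. The bar's front end is at (392,33)–(433,33).

Run:
```python
from h import *
import pickle
np.set_printoptions(precision=1,suppress=True)
c=pickle.load(open("w3.pkl","rb"))
for n,u,v,z in [("hr L",391,285,86),("hr R",421,285,86),("hf base",406,217,24),("hf top",407,228,86),("bfL",392,33,24),("bfR",432,33,24),("bL",388,200,24),("bR",427,200,24)]:
    print(n,world(c,u/1.25,v/1.25,z,True))
```

```text
hr L [ 557.9 -341.5   86. ]
hr R [ 581.1 -343.3   86. ]
hf base [ 572.8 -300.6   24. ]
hf top [ 573.7 -297.3   86. ]
bfL [ 573.4 -133.1   24. ]
bfR [ 608.6 -135.6   24. ]
bL [ 557.9 -283.8   24. ]
bR [ 592.7 -286.5   24. ]
```

>>> carry_out([
  {"grip": 0.6,"delta_pos": [-0.06,0.005,0.2],"rotation": [0,0,0.05]},
  {"grip": 0.4,"delta_pos": [-0.06,0.005,0.4],"rotation": [0,0,0.05]},
  {"grip": 0.2,"delta_pos": [-0.06,0.005,0.6],"rotation": [0,0,0.05]},
  {"grip": 0.2,"delta_pos": [-0.06,0.005,0.72],"rotation": [0,0,0.05]},
  {"grip": 0.2,"delta_pos": [-0.06,0.005,0.745],"rotation": [0,0,0.05]},
])

```text
time_s: 8.35
tool_pos: [569.5, -316.5, 35.7]
tcp_rot: [-0.005, 0.741, 0.672, -0.001]
force: [-0.0, -0.2, 0.0]
opening: 57.8
grasp_force: 0.0
```

>>> carry_out([
  {"grip": 0.2,"delta_pos": [0,0,0],"rotation": [0,0,0]},
  {"grip": -1,"delta_pos": [0,0,0],"rotation": [0,0,0]},
  {"grip": -1,"delta_pos": [0,0,0],"rotation": [0,0,0]},
  {"grip": -1,"delta_pos": [0,0,0],"rotation": [0,0,0]},
  {"grip": -1,"delta_pos": [0,0,0],"rotation": [0,0,0]},
], newtons=50)

```text
time_s: 8.85
tool_pos: [573.3, -321.5, 41.8]
tcp_rot: [0.001, 0.741, 0.671, 0.0]
force: [1.3, 0.1, 0.3]
opening: 27.9
grasp_force: 0.0
```

>>> carry_out([
  {"grip": -1,"delta_pos": [0,0,0],"rotation": [0,0,0]},
  {"grip": -1,"delta_pos": [0,0,0],"rotation": [0,0,0]},
  {"grip": -1,"delta_pos": [0,0,0],"rotation": [0,0,0]},
  {"grip": -1,"delta_pos": [0,0,0],"rotation": [0,0,0]},
  {"grip": -1,"delta_pos": [0,0,0],"rotation": [0,0,0]},
])

```text
time_s: 9.35
tool_pos: [572.9, -321.4, 41.4]
tcp_rot: [0.0, 0.741, 0.671, -0.0]
force: [-1.0, 0.5, 5.2]
opening: 23.8
grasp_force: 50.0
```

>>> carry_out([
  {"grip": -1,"delta_pos": [0,0,-0.04],"rotation": [0,0,0]},
  {"grip": -1,"delta_pos": [0,0,-0.08],"rotation": [0,0,0]},
  {"grip": -1,"delta_pos": [0,0,-0.12],"rotation": [0,0,-0.1]},
  {"grip": -1,"delta_pos": [0,0,-0.12],"rotation": [0,0,-0.25]},
  {"grip": -1,"delta_pos": [0,0,-0.12],"rotation": [0,0,-0.36]},
])

```text
time_s: 9.85
tool_pos: [572.8, -321.0, 64.8]
tcp_rot: [0.0, 0.674, 0.739, 0.0]
force: [-0.7, -0.4, -1.7]
opening: 23.6
grasp_force: 50.0
```

>>> carry_out([
  {"grip": -1,"delta_pos": [0,0,0],"rotation": [0,0,0]},
  {"grip": -1,"delta_pos": [0,0,0],"rotation": [0,0,0]},
  {"grip": -1,"delta_pos": [0,0,0],"rotation": [0,0,0]},
  {"grip": -1,"delta_pos": [0,0,0],"rotation": [0,0,0]},
  {"grip": -1,"delta_pos": [0,0,0],"rotation": [0,0,0]},
])

```text
time_s: 10.35
tool_pos: [572.6, -320.9, 64.4]
tcp_rot: [-0.0, 0.675, 0.738, 0.0]
force: [0.2, -0.3, -2.5]
opening: 23.7
grasp_force: 50.0
```

Run:
```python
from h import *
import pickle
c=cap("wrist");pickle.dump(c,open("w4.pkl","wb"))
d=cap("side");pickle.dump(d,open("side4.pkl","wb"))
a=cv2.resize(c["pixels"][:260,:,::-1],(800,325));b=cv2.resize(d["pixels"][130:290,160:400,::-1],(400,267),interpolation=2)
cv2.imwrite("pics/w4.png",np.vstack([a,np.hstack([b,np.zeros((267,400,3),np.uint8)])]))
s=status.sense();q=s["tcp_rot"];print(s["tool_pos"],np.degrees(2*np.arctan2(q[2],q[1])),s["time_s"],s["wrist_torque"])
```

```text
[ 572.6518943  -320.97500251   64.43003019] 95.09056385649579 10.45 [-0.19201919  0.01381421 -0.02476511]
```

View pics/w4.png

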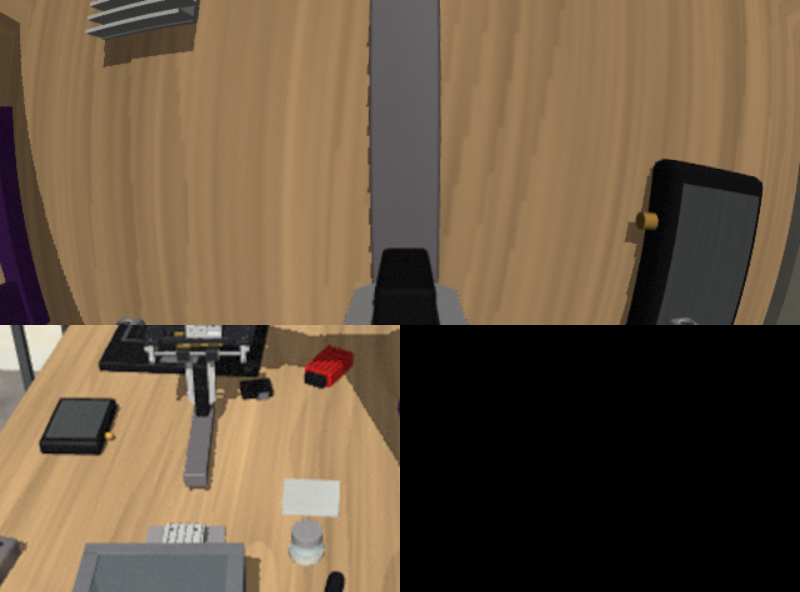

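The bar hangs level in the grip, with its tip at panel (197,482). The unit sits centred on the tray at (184,533). I'll check tilt and lateral offset.

Run:
```python
from h import *
import pickle
np.set_printoptions(precision=1,suppress=True)
d=pickle.load(open("side4.pkl","rb"))
for u,v in [(205,420),(200,440),(198,460),(197,474),(184,538),(170,538),(198,538),(184,532)]:
    print(world(d,160+u*.6,130+(v-325)*.6))
c=pickle.load(open("w4.pkl","rb"))
for v in (10,60,120,180):print("barL,R",world(c,372/1.25,v/1.25,49,True),world(c,440/1.25,v/1.25,49,True),world(c,406/1.25,v/1.25,fish=True) if 0 else "")
```

```text
[ 562.3 -285.6   47.6]
[ 560.4 -222.1   49.6]
[ 554.6 -167.9   48.3]
[ 550.3 -133.    46.6]
[545.8   8.5  38. ]
[567.6   5.4  33.4]
[524.   12.3  43.2]
[547.4  -1.4  40.7]
barL,R [ 542.6 -176.2   49. ] [ 576.8 -173.1   49. ] 
barL,R [ 545.3 -203.5   49. ] [ 579.  -200.5   49. ] 
barL,R [ 548.  -234.4   49. ] [ 581.7 -231.4   49. ] 
barL,R [ 550.4 -264.7   49. ] [ 584.6 -261.6   49. ]
```

>>> carry_out([
  {"grip": -1,"delta_pos": [0.15,0.01,0],"rotation": [0,0,0]},
  {"grip": -1,"delta_pos": [0.3,0.02,0],"rotation": [0,0,0]},
  {"grip": -1,"delta_pos": [0.43,0.03,0],"rotation": [0,0,0]},
  {"grip": -1,"delta_pos": [0.43,0.03,0.04],"rotation": [0,0,0]},
  {"grip": -1,"delta_pos": [0.43,0.03,0.085],"rotation": [0,0,0]},
])

```text
time_s: 10.95
tool_pos: [571.5, -234.8, 47.6]
tcp_rot: [0.001, 0.674, 0.738, -0.0]
force: [0.7, -0.2, -1.8]
opening: 24.0
grasp_force: 50.0
```

>>> carry_out([
  {"grip": -1,"delta_pos": [0,0,0],"rotation": [0,0,0]},
  {"grip": -1,"delta_pos": [0,0,0],"rotation": [0,0,0]},
  {"grip": -1,"delta_pos": [0,0,0],"rotation": [0,0,0]},
  {"grip": -1,"delta_pos": [0,0,0],"rotation": [0,0,0]},
  {"grip": -1,"delta_pos": [0,0,0],"rotation": [0,0,0]},
])

```text
time_s: 11.45
tool_pos: [571.2, -235.3, 47.8]
tcp_rot: [0.0, 0.675, 0.738, 0.0]
force: [0.6, -0.4, -2.3]
opening: 23.8
grasp_force: 50.0
```

Run:
```python
from h import *
import pickle
c=cap("wrist");pickle.dump(c,open("w5.pkl","wb"));d=cap("scene");pickle.dump(d,open("scene5.pkl","wb"))
a=cv2.resize(c["pixels"][:230,120:520,::-1],(560,322));b=cv2.resize(d["pixels"][140:260,300:460,::-1],(360,270),interpolation=2)
m=np.zeros((322+270,560,3),np.uint8);m[:322]=a;m[322:,:360]=b;cv2.imwrite("pics/w5.png",m)
s=status.sense();q=s["tcp_rot"];print(s["tool_pos"],np.degrees(2*np.arctan2(q[2],q[1])),s["time_s"],s["force"])
```

```text
[ 571.08790366 -235.07381878   47.68366234] 95.0836323636004 11.55 [-0.13036283 -0.41494067 -2.16525322]
```

View pics/w5.png

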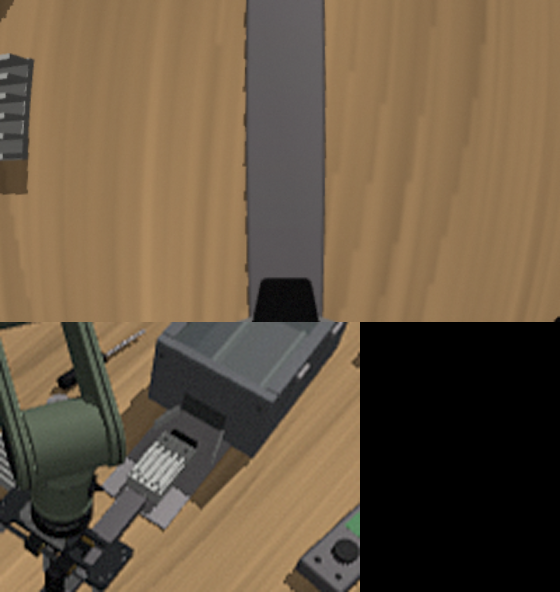

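Everything is aligned: the unit lies straight on the tray between the wings, with the bar tip just behind it. I'll push now.

>>> carry_out([
  {"grip": -1,"delta_pos": [0.04,0,0],"rotation": [0,0,0]},
  {"grip": -1,"delta_pos": [0.08,0,0],"rotation": [0,0,0]},
  {"grip": -1,"delta_pos": [0.12,0,0],"rotation": [0,0,0]},
  {"grip": -1,"delta_pos": [0.16,0,0],"rotation": [0,0,0]},
  {"grip": -1,"delta_pos": [0.2,0,0],"rotation": [0,0,0]},
], newtons=60)

```text
time_s: 12.05
tool_pos: [567.5, -194.3, 47.7]
tcp_rot: [0.0, 0.675, 0.738, -0.0]
force: [0.1, -2.1, -1.6]
opening: 23.8
grasp_force: 60.0
```

>>> carry_out([
  {"grip": -1,"delta_pos": [0.04,0,0],"rotation": [0,0,0]},
  {"grip": -1,"delta_pos": [0.08,0,0],"rotation": [0,0,0]},
  {"grip": -1,"delta_pos": [0.12,0,0],"rotation": [0,0,0]},
  {"grip": -1,"delta_pos": [0.16,0.001,0],"rotation": [0,0,0]},
  {"grip": -1,"delta_pos": [0.2,0.002,0],"rotation": [0,0,0]},
])

```text
time_s: 12.55
tool_pos: [564.4, -154.9, 47.7]
tcp_rot: [0.001, 0.675, 0.738, -0.0]
force: [1.6, -4.2, -1.8]
opening: 23.6
grasp_force: 60.0
```

```bash
cat > m.py <<'E'
from h import *
np.set_printoptions(precision=1,suppress=True)
s=status.sense();q=s["tcp_rot"];p=s["tool_pos"]
P=np.array([538.5,144,0]);y=np.radians(94.9);dx=np.array([np.cos(y),np.sin(y),0]);dy=np.array([-dx[1],dx[0],0])
print("handle in port frame",(p-P)@dx,(p-P)@dy,p[2],"yaw",np.degrees(2*np.arctan2(q[2],q[1])),s["time_s"],s["force"])
# height map of side depth in port frame
for n in ("side","scene"):
    c=cap(n);v,u=np.mgrid[0:400,0:640];d=c["depth"]
    R=cv2.Rodrigues(np.array(c["rvec"],float))[0];t=np.array(c["tvec"],float).ravel()
    X=np.stack([(u-c["cx"])/c["fx"]*d,(v-c["cy"])/c["fy"]*d,d],-1).reshape(-1,3)
    W=(X-t)@R; a=(W-P)@dx;b=(W-P)@dy;z=W[:,2]
    rgb=c["pixels"].reshape(-1,3).astype(int)
    m=(d.ravel()>0)&(abs(b)<50)&(a>-190)&(a<265)&(z>-5)&(z<135)
    print(n,"x bin: zmax, b range of z>22 , n, brightness")
    for k in range(-190,265,15):
        i=m&(a>=k)&(a<k+15); j=i&(z>22)
        if j.sum()>2: print(k,np.percentile(z[i],95).round(),b[j].min().round(),b[j].max().round(),j.sum(),np.median(rgb[j].mean(1)).round())
E
python3 m.py
```

```text
handle in port frame -300.06413763373854 -0.29326146764292105 47.7101426813317 yaw 95.11206793955223 12.55 [ 1.6 -4.2 -1.8]
side x bin: zmax, b range of z>22 , n, brightness
-190 32.0 -15.0 20.0 55 114.0
-175 32.0 -16.0 20.0 66 114.0
-160 34.0 -16.0 19.0 57 114.0
-145 34.0 -15.0 20.0 28 114.0
scene x bin: zmax, b range of z>22 , n, brightness
-190 33.0 -20.0 17.0 40 96.0
-175 32.0 -19.0 17.0 44 96.0
-160 32.0 -20.0 15.0 37 97.0
-145 31.0 -19.0 17.0 38 97.0
-130 32.0 -19.0 16.0 42 98.0
-115 38.0 -32.0 26.0 74 86.0
-100 41.0 -32.0 27.0 65 88.0
-85 40.0 -32.0 25.0 63 89.0
-70 40.0 -32.0 49.0 66 88.0
-55 41.0 -50.0 48.0 64 87.0
-40 40.0 -49.0 44.0 70 88.0
-25 130.0 -50.0 50.0 438 45.0
-10 116.0 -46.0 47.0 66 44.0
5 36.0 -33.0 38.0 31 18.0
```

>>> carry_out([
  {"grip": -1,"delta_pos": [0.04,0,0],"rotation": [0,0,0]},
  {"grip": -1,"delta_pos": [0.08,0,0],"rotation": [0,0,0]},
  {"grip": -1,"delta_pos": [0.12,0,0],"rotation": [0,0,0]},
  {"grip": -1,"delta_pos": [0.16,0,0],"rotation": [0,0,0]},
  {"grip": -1,"delta_pos": [0.2,0,0],"rotation": [0,0,0]},
])

```text
time_s: 13.15
tool_pos: [560.5, -114.4, 47.4]
tcp_rot: [-0.0, 0.675, 0.738, 0.0]
force: [0.4, -2.0, -1.3]
opening: 23.7
grasp_force: 60.0
```

>>> carry_out([
  {"grip": -1,"delta_pos": [0.04,0,0],"rotation": [0,0,0]},
  {"grip": -1,"delta_pos": [0.08,0,0],"rotation": [0,0,0]},
  {"grip": -1,"delta_pos": [0.12,0,0],"rotation": [0,0,0]},
  {"grip": -1,"delta_pos": [0.16,0.001,0],"rotation": [0,0,0]},
  {"grip": -1,"delta_pos": [0.2,0.002,0],"rotation": [0,0,0]},
])

```text
time_s: 13.65
tool_pos: [557.3, -74.5, 47.3]
tcp_rot: [-0.0, 0.675, 0.738, -0.0]
force: [0.7, -3.5, -2.0]
opening: 24.0
grasp_force: 60.0
```

>>> carry_out([
  {"grip": -1,"delta_pos": [0.04,0,0],"rotation": [0,0,0]},
  {"grip": -1,"delta_pos": [0.08,0,0],"rotation": [0,0,0]},
  {"grip": -1,"delta_pos": [0.12,0,0],"rotation": [0,0,0]},
  {"grip": -1,"delta_pos": [0.16,0.001,0],"rotation": [0,0,0]},
  {"grip": -1,"delta_pos": [0.2,0.001,0],"rotation": [0,0,0]},
])

```text
time_s: 14.15
tool_pos: [554.0, -34.8, 47.4]
tcp_rot: [-0.0, 0.675, 0.738, -0.0]
force: [0.0, -3.1, -1.9]
opening: 24.0
grasp_force: 60.0
```

```bash
python3 m.py
```

```text
handle in port frame -179.44737719124882 -0.1854515189250101 47.385132217877974 yaw 95.09875883395965 14.15 [ 0.  -3.1 -1.9]
side x bin: zmax, b range of z>22 , n, brightness
-190 112.0 -17.0 25.0 78 53.0
-175 126.0 -23.0 25.0 330 159.0
-160 91.0 -17.0 19.0 238 29.0
-145 33.0 -15.0 19.0 26 113.0
scene x bin: zmax, b range of z>22 , n, brightness
-190 110.0 -27.0 22.0 110 66.0
-175 93.0 -25.0 13.0 13 51.0
-160 29.0 -20.0 -16.0 5 52.0
-145 29.0 -20.0 -12.0 11 85.0
-130 30.0 -18.0 -6.0 5 98.0
-115 30.0 -19.0 -7.0 5 85.0
-100 32.0 -16.0 -3.0 10 50.0
-85 30.0 -17.0 -3.0 10 47.0
-55 35.0 -18.0 16.0 24 49.0
-40 32.0 -49.0 17.0 38 49.0
-25 128.0 -50.0 31.0 312 44.0
-10 119.0 -48.0 23.0 54 48.0
5 32.0 -32.0 26.0 28 62.0
```

>>> carry_out([
  {"grip": -1,"delta_pos": [0.04,0,0],"rotation": [0,0,0]},
  {"grip": -1,"delta_pos": [0.08,0,0],"rotation": [0,0,0]},
  {"grip": -1,"delta_pos": [0.12,0,0],"rotation": [0,0,0]},
  {"grip": -1,"delta_pos": [0.16,0.001,0],"rotation": [0,0,0]},
  {"grip": -1,"delta_pos": [0.2,0.001,0],"rotation": [0,0,0]},
])

```text
time_s: 14.75
tool_pos: [550.6, 5.2, 47.3]
tcp_rot: [-0.0, 0.675, 0.738, -0.0]
force: [0.1, -2.3, -4.1]
opening: 23.6
grasp_force: 60.0
```

>>> carry_out([
  {"grip": -1,"delta_pos": [0.04,0,0],"rotation": [0,0,0]},
  {"grip": -1,"delta_pos": [0.07,0,0],"rotation": [0,0,0]},
  {"grip": -1,"delta_pos": [0.09,0,0],"rotation": [0,0,0]},
  {"grip": -1,"delta_pos": [0.11,0,0],"rotation": [0,0,0]},
  {"grip": -1,"delta_pos": [0.115,0,0],"rotation": [0,0,0]},
])

```text
time_s: 15.25
tool_pos: [548.5, 27.7, 47.3]
tcp_rot: [-0.0, 0.675, 0.738, -0.0]
force: [-0.3, -2.3, -3.3]
opening: 23.7
grasp_force: 60.0
```

Run:
```python
from h import *
import pickle
s=status.sense();print(s["tool_pos"],s["force"],s["time_s"])
c=cap("side");pickle.dump(c,open("side6.pkl","wb"))
P=np.array([538.5,144,0]);y=np.radians(94.9);dx=np.array([np.cos(y),np.sin(y),0]);dy=np.array([-dx[1],dx[0],0])
o=pickle.load(open("side1.pkl","rb"))
# rectify plane z=40 (fin tops inside box) to the port frame, 2 mm/cell: changed brightness vs empty
for z in (40,):
    a=np.arange(-10,270,8);b=np.arange(48,-49,-8)
    print("     ",*[f"{k:4d}" for k in b])
    for i in a:
        r=[]
        for j in b:
            u,v=pix(c,P+dx*i+dy*j+[0,0,z]);u,v=int(round(u)),int(round(v))
            r.append(int(c["pixels"][v,u].mean())-int(o["pixels"][v,u].mean()))
        print(f"{i:4d} ",*[f"{k:4d}" for k in r])
```

```text
[548.51173662  27.74264876  47.26408103] [-0.2819263  -2.29098941 -3.30292087] 15.25
        48   40   32   24   16    8    0   -8  -16  -24  -32  -40  -48
 -10     0    2    0    1    0    1    1    3   -3    1   -1   -1  -12
  -2     1    1   -3    0   -1   -2    2   -1   -5    0    3   -5  -20
   6    -3   -2   -3    2   -3    1    1   -2    1    3    4    0  -10
  14    -2    0    2    3    0    2    0   -2   -4    1    0    1  -10
  22    11   -2    2   -1    1    1   -1    0   -4   -4   -2   -3   -6
  30    13   -3    1   -1   -2   -1    0    2   -2   -2    0  -22   -5
  38    -3  -25  -25  -29  -26  -24  -23  -26  -24  -28  -23  -24   -4
  46   -10  -28  -26  -25  -25  -23  -26  -24  -23  -25  -25  -24   -4
  54    -7  -15  -15  -21  -24  -26  -22  -16  -18  -16  -16  -15    0
  62    -5   -6   -5  -21  -17  -12  -18  -20   -4   -1   -1    1   -4
  70    -1   -4   -5  -20  -15  -17  -16  -13   -7   -4   -7   -2   -3
  78    -2   -6    0  -15  -19  -17  -14  -18   -3   -6   -3   -3   -2
  86     0   -4   -2   15   15   12   16    5   12   17   -3   -4   -5
  94    -5   -2   -5 
[... 764 characters left out ...]
    -2   -6   13   25   26   21   26   23   24   30   -3   -7   -8
 190    -3   -6    0   -9   -8  -13  -13  -13  -13   -7    0   -3   -3
 198    -3   -3   -5   -4   -3   -7   -1   -3   -5   -2   -2   -3    3
 206    -8   -6   -4   -4   -5   -8    1   -5   -3    1   -3   -3   -5
 214    -2   -5   -3   -6   -3   -2   -4    1    0   -5   -4   -6    0
 222    -3   -4   -2   -5    0   -6   -7   -4   -2    0   -5   -3   -6
 230    -3   -4   -2   -6   -1    1   -3   -2   -6   -4   -2    0   -4
 238    -2   -3   -3   -4   -6   -2   -4    0   -2    3   -4   -3   -4Traceback (most recent call last):
  File "<stdin>", line 15, in <module>
IndexError: index 403 is out of bounds for axis 0 with size 400
```

The unit lies straight between the fences, its rear ≈75–80 past the port. I'll draw the pusher straight back.

>>> carry_out([
  {"grip": -1,"delta_pos": [-0.05,0,0],"rotation": [0,0,0]},
  {"grip": -1,"delta_pos": [-0.15,0,0],"rotation": [0,0,0]},
  {"grip": -1,"delta_pos": [-0.25,0,0],"rotation": [0,0,0]},
  {"grip": -1,"delta_pos": [-0.35,0,0],"rotation": [0,0,0]},
  {"grip": -1,"delta_pos": [-0.45,0,0],"rotation": [0,0,0]},
])

```text
time_s: 15.8
tool_pos: [557.0, -63.4, 47.6]
tcp_rot: [-0.0, 0.675, 0.738, 0.001]
force: [-0.5, 0.1, -3.4]
opening: 23.6
grasp_force: 60.0
```

>>> carry_out([
  {"grip": -1,"delta_pos": [-0.1,0,0],"rotation": [0,0,0]},
  {"grip": -1,"delta_pos": [-0.2,0,0],"rotation": [0,0,0]},
  {"grip": -1,"delta_pos": [-0.3,0,0],"rotation": [0,0,0]},
  {"grip": -1,"delta_pos": [-0.4,0,0],"rotation": [0,0,0]},
  {"grip": -1,"delta_pos": [-0.5,0,0],"rotation": [0,0,0]},
])

```text
time_s: 16.3
tool_pos: [565.8, -163.2, 47.6]
tcp_rot: [-0.0, 0.675, 0.737, 0.001]
force: [-0.3, 0.4, -2.6]
opening: 23.5
grasp_force: 60.0
```

>>> carry_out([
  {"grip": -1,"delta_pos": [-0.15,0,-0.02],"rotation": [0,0,0]},
  {"grip": -1,"delta_pos": [-0.3,0,-0.02],"rotation": [0,0,0]},
  {"grip": -1,"delta_pos": [-0.45,0,-0.02],"rotation": [0,0,0]},
  {"grip": -1,"delta_pos": [-0.6,0,-0.02],"rotation": [0,0,0]},
  {"grip": -1,"delta_pos": [-0.75,0,-0.02],"rotation": [0,0,0]},
])

```text
time_s: 16.8
tool_pos: [579.0, -313.0, 51.5]
tcp_rot: [-0.0, 0.675, 0.737, 0.001]
force: [-0.5, -0.4, -2.3]
opening: 23.9
grasp_force: 60.0
```

>>> carry_out([
  {"grip": -1,"delta_pos": [-0.05,0,0],"rotation": [0,0,0]},
  {"grip": -1,"delta_pos": [-0.05,0,0],"rotation": [0,0,0]},
  {"grip": -1,"delta_pos": [-0.05,0,0.02],"rotation": [0,0,0]},
  {"grip": -1,"delta_pos": [-0.05,0,0.03],"rotation": [0,0,0]},
  {"grip": -1,"delta_pos": [-0.05,0,0.04],"rotation": [0,0,0]},
])

```text
time_s: 17.3
tool_pos: [579.6, -319.5, 42.8]
tcp_rot: [-0.001, 0.674, 0.738, 0.0]
force: [-0.4, -0.7, -3.0]
opening: 23.5
grasp_force: 60.0
```

>>> carry_out([
  {"grip": -1,"delta_pos": [0,0,0.004],"rotation": [0,0,0]},
  {"grip": -1,"delta_pos": [0,0,0.007],"rotation": [0,0,0]},
  {"grip": -1,"delta_pos": [0,0,0.007],"rotation": [0,0,0]},
  {"grip": -1,"delta_pos": [0,0,0.007],"rotation": [0,0,0]},
  {"grip": -1,"delta_pos": [0,0,0.007],"rotation": [0,0,0]},
])

```text
time_s: 17.8
tool_pos: [580.0, -321.4, 42.2]
tcp_rot: [0.0, 0.675, 0.738, 0.0]
force: [0.1, 0.1, -2.8]
opening: 23.7
grasp_force: 60.0
```

>>> carry_out([
  {"grip": -0.3,"delta_pos": [0,0,0],"rotation": [0,0,0]},
  {"grip": 0.2,"delta_pos": [0,0,0],"rotation": [0,0,0]},
  {"grip": 0.2,"delta_pos": [0,0,0],"rotation": [0,0,0]},
  {"grip": 0.2,"delta_pos": [0,0,0],"rotation": [0,0,0]},
  {"grip": 0.2,"delta_pos": [0,0,-0.05],"rotation": [0,0,0]},
])

```text
time_s: 18.3
tool_pos: [578.7, -320.5, 50.8]
tcp_rot: [-0.002, 0.675, 0.738, -0.0]
force: [0.4, 0.8, -0.9]
opening: 56.1
grasp_force: 0.0
```

>>> carry_out([
  {"grip": 0.2,"delta_pos": [0,0,-0.15],"rotation": [0,0,0]},
  {"grip": 0.2,"delta_pos": [0,0,-0.3],"rotation": [0,0,0]},
  {"grip": 0.2,"delta_pos": [0,0,-0.5],"rotation": [0,0,0]},
  {"grip": 0.2,"delta_pos": [0,0,-0.7],"rotation": [0,0,0]},
  {"grip": 0.2,"delta_pos": [0,0,-0.7],"rotation": [0,0,0]},
])

```text
time_s: 18.8
tool_pos: [583.9, -324.2, 201.6]
tcp_rot: [0.008, 0.675, 0.738, 0.001]
force: [0.2, -0.5, 1.8]
opening: 56.5
grasp_force: 0.0
```

Run:
```python
from h import *
import pickle
np.set_printoptions(precision=1,suppress=True)
s=status.sense();print(s["tool_pos"],s["force"],s["time_s"])
c=cap("side");o=pickle.load(open("side1.pkl","rb"));e=pickle.load(open("side6.pkl","rb"))
P=np.array([538.5,144,0]);y=np.radians(94.9);dx=np.array([np.cos(y),np.sin(y),0]);dy=np.array([-dx[1],dx[0],0])
b=np.arange(40,-41,-16)
for i in range(-10,206,8):
    r=[]
    for j in b:
        u,v=pix(c,P+dx*i+dy*j+[0,0,40]);u,v=int(round(u)),int(round(v))
        r.append((int(c["pixels"][v,u].mean())-int(o["pixels"][v,u].mean()),int(e["pixels"][v,u].mean())-int(o["pixels"][v,u].mean())))
    print(i,*r)
# flap plane vs shut picture: points on flap at x=0
r=[]
for z in (12,24,36,48,60):
    for j in (-36,0,36):
        u,v=pix(c,P+dx*2+dy*j+[0,0,z]);u,v=int(round(u)),int(round(v));r.append(int(c["pixels"][v,u].mean())-int(o["pixels"][v,u].mean()))
print("flap diff",r)
w=cap("wrist")
# pusher height check near bar
k=cap("side")
for q in (-170,-220,-260):
    X=np.array([579.6,-319.5,24])+(q+320)*np.array([-.085,.996,0]);u,v=pix(k,X);print(world(k,u,v))
```

```text
[ 583.9 -324.2  201.6] [ 0.2 -0.5  1.8] 18.8
-10 (-2, 2) (-3, 1) (2, 1) (5, 3) (-1, 1) (-1, -1)
-2 (-1, 1) (2, 0) (1, -2) (-3, -1) (-1, 0) (-2, -5)
6 (-5, -2) (-2, 2) (3, 1) (-3, -2) (1, 3) (1, 0)
14 (-2, 0) (1, 3) (-1, 2) (-1, -2) (3, 1) (1, 1)
22 (-1, -2) (-1, -1) (1, 1) (3, 0) (3, -4) (1, -3)
30 (-2, -3) (0, -1) (-3, -1) (2, 2) (-4, -2) (1, -22)
38 (-3, -25) (-5, -29) (-1, -24) (1, -26) (-3, -28) (-4, -24)
46 (-2, -28) (0, -25) (1, -23) (-3, -24) (-1, -25) (-1, -24)
54 (-3, -15) (-4, -21) (-4, -26) (-1, -16) (0, -16) (0, -15)
62 (-4, -6) (0, -21) (3, -12) (0, -20) (1, -1) (-1, 1)
70 (-6, -4) (-2, -20) (0, -17) (2, -13) (1, -4) (-2, -2)
78 (-3, -6) (-3, -15) (-1, -17) (-3, -18) (1, -6) (-4, -3)
86 (-1, -4) (18, 15) (17, 12) (9, 5) (19, 17) (0, -4)
94 (-2, -2) (18, 17) (19, 12) (14, 12) (21, 13) (-3, -6)
102 (-1, -4) (20, 17) (14, 9) (10, 6) (21, 20) (-2, -4)
110 (-5, -6) (17, 15) (15, 12) (14, 8) (22, 19) (1, -1)
118 (3, 0) (19, 13) (18, 16) (10, 10) (25, 18) (-3, -6)
126 (0, 0) (19, 14) (19, 15) (12, 9) (20, 15) (-4, -2)
134 (-1, -4) (19, 15) (15, 14) (5, 6) (22, 18) (4, 2)
142 (-5, -6) (22, 17) (14, 14) (15, 11) (20, 17) (-1, 0)
150 (-4, -7) (18, 16) (20, 16) (12, 11) (18, 14) (0, -4)
158 (0, -4) (22, 20) (16, 14) (9, 10) (23, 21) (1, -2)
166 (4, 4) (24, 21) (20, 20) (12, 7) (18, 19) (1, -6)
174 (0, -1) (28, 26) (16, 12) (18, 12) (27, 20) (-1, -5)
182 (-2, -6) (27, 25) (24, 21) (28, 23) (31, 30) (-2, -7)
190 (-1, -6) (-10, -9) (-6, -13) (-10, -13) (-2, -7) (1, -3)
198 (-1, -3) (0, -4) (-2, -7) (0, -3) (-1, -2) (2, -3)
flap diff [1, 0, 1, 1, 3, 3, 2, 0, 3, 0, 0, -4, -1, 0, -4]
[ 566.4 -168.    25.7]
[ 571.1 -219.9   24. ]
[ 575.5 -264.3   20.7]
```

The flap area matches the image of it shut, the unit is at rest inside, and the pusher lies flat on the bench. I'm handing the job in.

```bash
python3 -c "
from bench import order
print(order.close_job())"
```

```text
the job is handed in; nothing more can be done
None
```

The job is handed in: the unit lies flat inside the box with its rear about 75–80 mm past the port, the flap is shut, and the pusher is on the bench outside (about 19 s used; no verdict was returned).

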